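# Lock the ring mandrel in its bench bracket with a linchpin

### The job

Take the steel linchpin out of the white bur stand and push it, without forcing anything, down through the cross hole in the ring mandrel's square tang until its head sits fully home on the tang. Then swing its wire bail down over the tang's free end until it stops, so the pin cannot lift out, and let go. Leave the jar, pliers and hammer where they are.

Things in the scene. Friction and masses are not known exactly. Their poses are not given: they have to be found in the camera images.
- linchpin: Steel linchpin, upright in the stand's top. Origin: centre of its head's underside; z up along the pin, -x to the side the bail lies on. Head: block 14 (x) x 18 (y) x 36 mm high above the origin. A U-shaped bail of 4 mm wire is hinged on it at z = 6 mm, axis along y, arms at y = +-16. Grip the head with fingertips above z = 9 to clear the wires. Mass 60 to 120 g.
- pin_tip (a point): Flat lower end of the linchpin's shank, 34 mm below the head's underside. Shank 8 mm round; its lowest 4 mm taper to 5.5 mm.
- bail (a joint): Swing of the bail (rad): 0 = straight out level to the pin's -x, growing as it swings down, stop at 1.4 (hanging almost straight down, cross bar just outside the pin's tip). Starts between 0 and 0.25. Stiff hinge: it stays where it is left and takes about 1.5 N at the cross bar to swing.
- bail_bar (a point): Middle of the bail's cross bar (4 mm wire, 32 mm between the arms), 56 mm from the hinge.
- bracket: Grey bracket bolted to the bench, holding a level steel ring mandrel. Origin: on the bench, 32 mm in front of the upright block; z up; -x points along the mandrel's square tang to its free end, roughly to the robot. Base x = 5 to 120, y = +-45, 12 mm high; block x = 32 to 62, y = +-28, to z = 126; tapered mandrel on to x = 288, axis at z = 110. Up to 25 N may be put on bracket and mandrel, by pin or gripper.
- tang_root (a point): Where the top centre line of the tang (level, z = 120 mm) leaves the upright block. The tang, a 20 x 20 mm bar, runs from here to the bracket's -x. The mandrel floats endwise (stiffly, about 10 N shifts it) and is not measured: its pin hole lies anywhere from 20 to 44 mm out from this point, and must be looked for or felt for.
- stand: White plastic stepped bur stand, fixed to the bench: round tiers of radius 58 (to z = 30 mm) and 36 (to 56), then a 36 x 36 mm block with its top at z = 95, where the pin's head rests, its shank in a 10 mm hole in the middle. Origin: centre of the underside. Burs on the lower tier reach z = 66.
- jar: Bystander: glass jar with steel cap, 56 mm wide, 75 mm high, standing. Origin: centre of the underside.
- pliers: Bystander: pliers with red handles lying along x, about 135 x 56 x 12 mm. Origin: on the bench under the pivot.
- hammer: Bystander: hammer lying along x, 200 mm long. Origin: on the bench under its middle.
- tang_axis (a point): A point fixed to the bracket, on the tang's axis (z = 110 mm) at the block's face. The pin hole goes straight down through the tang: 9.5 mm round, slightly chamfered mouth, centred across the tang, 13 mm from its free end. The pin goes in from above with its bail to the free end, so that the arms pass either side of the tang.

How it is judged:
By the outcome, as a careful person would: the job done as asked, in the order asked, and still so for the second after the job is handed in, with the robot touching nothing.
It also fails if it takes over 72 s, if anything falls off the work surface, if the arm or the gripper's body presses on something with over 40 N, if the wrist force passes 120 N, or if a joint passes its speed limit or range.

### The arm

A 6-joint arm with a two-finger parallel gripper is mounted at the origin on the work surface. World frame = base frame: x ahead of the robot, y to its left, z up, the work surface at z = 0. Lengths are in m, angles in rad, forces in N, time in s.
With the tool pointing down it reaches from about 0.3 to 0.85 m from the base axis. Payload 4.2 kg.
Tool frame: the origin (TCP) lies midway between the tips of the shut fingers; the grasp point (between the pads) lies 19 mm behind it (manip.hold_point_z is the distance from the TCP to the grasp point, in m); z points along the fingers, y is the line along which they close (so a half turn about z gives the same grasp; the last joint's range is limited). The gripper opens to 91 mm and grips with 3 to 60 N. Pads are 32 mm wide; open, the fingers measure 118 mm over their backs; the gripper's body (76 mm by 178 mm) begins 60 mm behind the grasp point.
Start: joints at [-1.333, 0.32, 1.565, -0, 1.257, -0.02], TCP at [0.147, -0.556, 0.214] pointing down, gripper open.
Joint ranges: [-3.11, 3.11], [-0.84, 2.01], [0.21, 2.61], [-1.34, 4.49], [0.05, 2.63], [-2.56, 2.56]. Speed limits (rad/s): [2.57, 2.57, 3.14, 3.14, 3.14, 3.14].

### API

Orientations are given as a rotation vector (axis times angle).
In Python, from rig import manip, vision gives the robot as it stands. The module is installed in compiled form; this text tells all that it offers.
- The arm moves only by the tool jog_arm, never from a script. Its argument "steps" is a list of rows, each an object with "travel": the shift along the tool's x, y, z in mm, a list of three; "delta_rot": the turn, a rotation vector about the tool's x, y, z in degrees, a list of three. A call has 1 to 8 rows; each row is the pose to reach, as a shift and turn from the pose commanded when the call began, along the tool's axes at that moment; what a row does not reach only later rows make up. A row lasts 1/10 s, in which the tool goes at most 50 mm and 8.59 degrees, less where a joint would pass 70% of its speed; a pose out of reach is approached as far as the arm can. A call with a gripper value outside its range is refused whole. "jaw" is the opening, from -1 (shut) to 1 (fully open), so that 0 is half open, set as the call begins (left out, the last holds). The fingers move at their own pace and stop on an object; the grip force is fixed at half the most. Time passes only in rows, so rows that repeat a pose let the fingers close. It gives the time, the measured TCP pose, the force, the opening and the grip force at its end, in the units of the state.
- manip.observe(): the state, without advancing time (a new reading comes with each control period).
- vision.grab_frame(name): name is "scene" or "top" or "wrist"; returns a dict with "image" (420x560x3 uint8, red, green, blue), "depth" (420x560 float32, m along the optical axis (not along the pixel's ray), 0 where there is no reading), "intrinsics" (3x3 intrinsics, pixels), "dist" ([k1, k2, p1, p2, k3] as OpenCV has them; the pictures are not rectified), "camera_from_world" (4x4, takes a point from world to camera coordinates). Camera axes: x right, y down, z forward; pixel columns grow to the right and rows downward; lengths in m; the calibration is good to about 2 mm. A picture is of the moment at which its call begins.
- manip.close_job(): hands the job in; it is judged then, once.
The state is a dict: "time": time; "joint_positions": joint angles; "qd": joint speeds; "effort": joint torques, N m; "ee_pos": TCP position; "eef_rot": TCP orientation; "ft_force": force on the tool from outside, world axes, zero at the start; "moment": the same for the moment, N m; "gripper_width": finger opening in m; "grip_force": force on a finger pad.
Only numpy, scipy, OpenCV 4.12 (cv2) and the standard library are available. Lean on these libraries where they do the work, as an engineer would, in place of code of your own. Each camera call takes 0.05 s, during which the arm holds its last target. There are 200 camera calls.

## Working session

There is one attempt and no reset: what is moved stays moved. The work goes in short steps, Python scripts to look and compute and a tool call to move; the robot and the scene stay as the last step left them, time stands still between calls to the robot, and variables do not carry over. Pictures are saved under pics/ and viewed, at most 10 in all, crops included, and the job is handed in when it is done.

Besides the shell and the picture viewer there is one more tool, called after "Call:" as name(argument=value, ...), one argument or row to a line, values as JSON. jog_arm: Moves the arm, as the interface text tells. Its arguments: {"type":"object","properties":{"steps":{"type":"array","items":{"type":"object","properties":{"travel":{"type":"array","items":{"type":"number"}},"delta_rot":{"type":"array","items":{"type":"number"}}}}},"jaw":{"type":"number"}},"required":["steps"]}

```bash
mkdir -p pics; cat > h.py <<'E'
import numpy as np, cv2
from scipy.spatial.transform import Rotation as R
from rig import manip, vision
def grab(n):
    f=vision.grab_frame(n); np.savez('%s.npz'%n,**{k:np.array(v) for k,v in f.items()}); return f
def load(n): return dict(np.load('%s.npz'%n))
def save(f,name,crop=None,s=1):
    im=f['image'][:,:,::-1]
    if crop: im=im[crop[1]:crop[3],crop[0]:crop[2]]
    cv2.imwrite('pics/'+name,cv2.resize(im,None,fx=s,fy=s,interpolation=cv2.INTER_CUBIC))
def ray(f,u,v):
    p=cv2.undistortPoints(np.array([[[u,v]]],float),f['intrinsics'],f['dist'])[0,0]
    T=np.linalg.inv(f['camera_from_world']); return T[:3,3],T[:3,:3]@np.array([p[0],p[1],1])
def at_z(f,u,v,z):
    o,d=ray(f,u,v); return o+d*(z-o[2])/d[2]
def at_d(f,u,v):
    o,d=ray(f,u,v); return o+d*f['depth'][int(v),int(u)]
def tool():
    s=manip.observe(); return np.array(s['ee_pos']),R.from_rotvec(s['eef_rot'])
def proj(f,p):
    T=f['camera_from_world']; return cv2.projectPoints(np.array([p],float),cv2.Rodrigues(T[:3,:3])[0],T[:3,3],f['intrinsics'],f['dist'])[0].ravel()
E
python3 - <<'E'
from h import *
a=grab('top');b=grab('scene')
save(a,'top.png',s=1.42);save(b,'scene.png',s=1.42)
s=manip.observe();print(s, R.from_rotvec(s['eef_rot']).as_matrix().round(3),manip.hold_point_z)
for f in(a,b):print(np.linalg.inv(f['camera_from_world']).round(3))
E
```

```text
{'time': 0.1, 'joint_positions': array([-1.33301553e+00,  3.20232292e-01,  1.56551986e+00,  2.54040394e-06,
        1.25740661e+00, -2.00010688e-02]), 'qd': array([-0.0006742 , -0.00164109, -0.00274046,  0.0011778 ,  0.00190426,
       -0.00023817]), 'effort': array([-2.67439955e-04, -4.13333845e+01, -2.32509398e+01,  7.28848251e-02,
        4.22255835e-02, -5.53639848e-05]), 'ee_pos': array([ 0.14648611, -0.55557464,  0.2132163 ]), 'eef_rot': array([-3.11398929e+00, -4.03601223e-01,  2.63441062e-04]), 'ft_force': array([-0.11120387,  0.87976537, -0.11314717]), 'moment': array([ 0.01019834,  0.07243863, -0.03377943]), 'grip_force': 0.0, 'gripper_width': 0.09151474125442212} [[ 0.967  0.255 -0.   ]
 [ 0.255 -0.967  0.002]
 [ 0.    -0.002 -1.   ]] 0.0188
[[-0.026 -0.979  0.202  0.259]
 [-1.     0.024 -0.01  -0.014]
 [ 0.005 -0.202 -0.979  1.221]
 [ 0.     0.     0.     1.   ]]
[[-0.347  0.598 -0.722  1.414]
 [ 0.938  0.21  -0.277  0.319]
 [-0.014 -0.774 -0.634  0.895]
 [ 0.     0.     0.     1.   ]]
```

View pics/top.png

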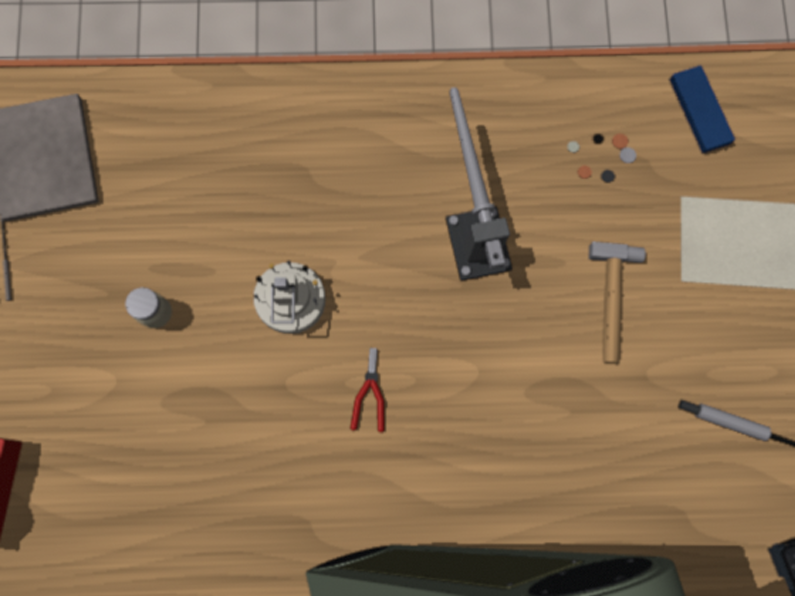

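View pics/scene.png

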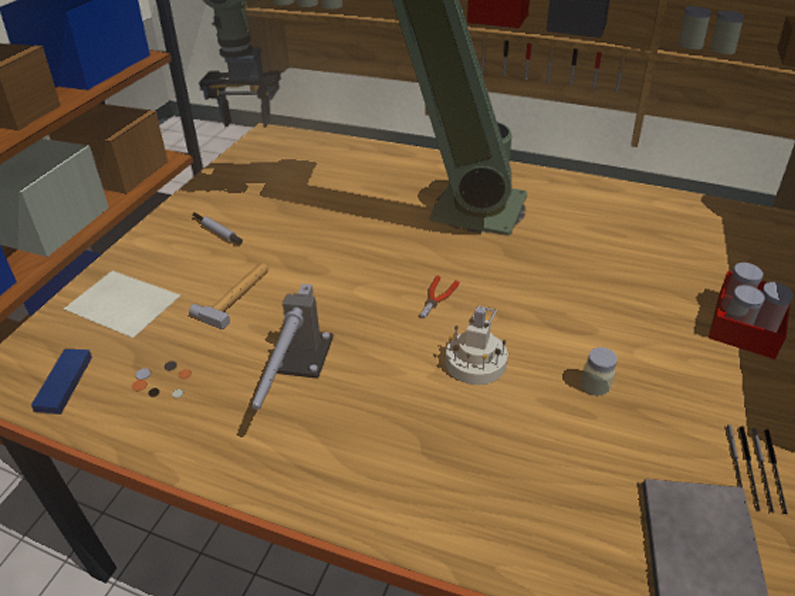

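The top view shows the stand near (288,298), with the pin head at (281,283) and its bail towards the robot. The tang hole is visible near (496,257). These are pixels in the enlarged picture, so I'll enlarge both places.

```bash
python3 - <<'E'
from h import *
f=load('top')
im=f['image'][:,:,::-1]
a=cv2.resize(im[175:245,170:240],None,fx=8,fy=8,interpolation=cv2.INTER_CUBIC)[:, :400+160]
b=cv2.resize(im[140:210,305:335+30],None,fx=8,fy=8,interpolation=cv2.INTER_CUBIC)[:,:240+240]
c=np.hstack([a,b]);cv2.imwrite('pics/crop.png',cv2.resize(c,None,fx=.75,fy=.75));print(c.shape)
E
```

```text
(560, 1040, 3)
```

View pics/crop.png

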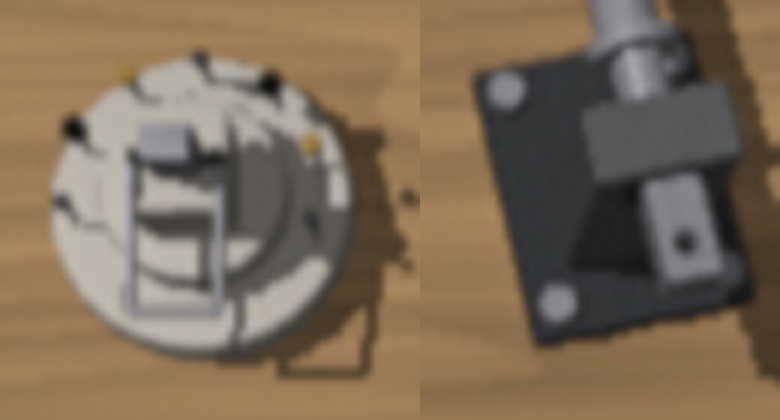

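The crop (6x) shows the head's top centre at (166,140), bail arms (133,165)-(130,310) and (222,165)-(220,310), the tang's hole at (686,242), and its free end near (694,280).

```bash
python3 - <<'E'
from h import *
f=load('top')
A=lambda x,y:(170+x/6-.4,175+y/6-.4)
B=lambda x,y:(305+(x-420)/6-.4,140+y/6-.4)
P=lambda q,z:(at_z(f,*q,z)*1000).round(1)
print('head',P(A(166,140),.131),'L',P(A(140,142),.131),'R',P(A(192,142),.131))
print('bail',P(A(133,165),.1),P(A(222,165),.1),P(A(130,310),.1),P(A(220,310),.1))
print('hole',P(B(686,242),.120),'end',P(B(694,281),.12),'root',P(B(674,178),.12))
for n,(x,y) in dict(b1=(506,91),b2=(557,303),blk1=(581,112),blk2=(732,82),blk3=(598,182),blk4=(742,158)).items(): print(n,P(B(x,y),.015 if n in('b1','b2') else .126))
print('depth head',at_d(f,*A(166,140)),at_d(f,*B(690,215)))
E
```

```text
head [537.6 135.8 131. ] L [537.1 145.  131. ] R [536.7 126.6 131. ]
bail [536.4 152.  100. ] [535.7 119.6 100. ] [482.6 152.8 100. ] [481.8 120.4 100. ]
hole [ 572.6 -191.3  120. ] end [ 557.9 -193.4  120. ] root [ 596.7 -188.2  120. ]
b1 [ 666.9 -139.6   15. ]
b2 [ 578.8 -156.    15. ]
blk1 [ 620.7 -154.9  126. ]
blk2 [ 630.6 -210.2  126. ]
blk3 [ 594.1 -159.8  126. ]
blk4 [ 601.8 -212.2  126. ]
depth head [0.53692328 0.13540032 0.13366822] [ 0.5824033  -0.19312521  0.12083966]
```

Call:
jog_arm(
  steps=[
    {"travel":[277,-285,-40],"delta_rot":[0,0,7.4]},
    {"travel":[277,-285,-40],"delta_rot":[0,0,7.4]},
    {"travel":[277,-285,-40],"delta_rot":[0,0,7.4]},
    {"travel":[277,-285,-40],"delta_rot":[0,0,7.4]},
    {"travel":[277,-285,-40],"delta_rot":[0,0,7.4]},
    {"travel":[277,-285,-40],"delta_rot":[0,0,7.4]},
    {"travel":[277,-285,-40],"delta_rot":[0,0,7.4]},
    {"travel":[277,-285,-40],"delta_rot":[0,0,7.4]},
  ],
  jaw=1,
)

```text
time: 0.9
ee_pos: [0.3421, -0.2078, 0.254]
eef_rot: [3.135, 0.201, 0.0]
ft_force: [1.1, -0.7, 0.2]
gripper_width: 0.0909
grip_force: 0.0
```

```bash
cat >> h.py <<'E'
def go(target,yaw=None):
    "tool-frame travel mm (and z turn deg) from measured pose to a tool-down pose"
    p,r=tool(); m=r.as_matrix()
    print('pos',(p*1000).round(1),'yaw',np.degrees(np.arctan2(m[1,0],m[0,0])).round(2),'z',m[:,2].round(4))
    out=m.T@(np.array(target)-p*1000)
    g=R.from_euler('z',yaw,degrees=True)*R.from_matrix(np.diag([1,-1,-1.])) if yaw is not None else r
    print('travel',out.round(1),'rot',np.degrees((r.inv()*g).as_rotvec()).round(2))
E
python3 -c "
from h import *
go([537,136,250],0)
f=grab('wrist');print(proj(f,tool()[0]),proj(f,[.573,-.191,.12]),proj(f,[.537,.136,.131]),np.linalg.inv(f['camera_from_world']).round(3))"
```

```text
pos [ 342.1 -207.8  254. ] yaw 7.34 z [ 1.e-04 -1.e-04 -1.e+00]
travel [ 237.2 -316.1    4. ] rot [ 0.01 -0.01  7.34]
[270.93355648 247.72486352] [296.1520464  -69.62308628] [-64.79736184 -46.56895387] [[ 0.127 -0.963 -0.236  0.408]
 [-0.992 -0.123 -0.031 -0.199]
 [ 0.001  0.238 -0.971  0.424]
 [ 0.     0.     0.     1.   ]]
```

Call:
jog_arm(
  steps=[
    {"travel":[188,11,0],"delta_rot":[0,0,-1.7]},
    {"travel":[188,11,0],"delta_rot":[0,0,-1.7]},
    {"travel":[188,11,0],"delta_rot":[0,0,-1.7]},
    {"travel":[188,11,0],"delta_rot":[0,0,-1.7]},
    {"travel":[188,11,0],"delta_rot":[0,0,-1.7]},
    {"travel":[188,11,0],"delta_rot":[0,0,-1.7]},
    {"travel":[188,11,0],"delta_rot":[0,0,-1.7]},
  ],
)

```text
time: 1.65
ee_pos: [0.5283, -0.1968, 0.2537]
eef_rot: [-3.131, -0.248, 0.002]
ft_force: [0.3, 0.2, -0.0]
gripper_width: 0.0913
grip_force: 0.0
```

```bash
python3 -c "
from h import *
go([537,136,250],0)
f=grab('wrist');save(f,'w1.png',s=1.42);print(proj(f,tool()[0]),proj(f,[.573,-.191,.12]))"
```

```text
pos [ 528.3 -196.8  253.7] yaw 9.04 z [-1.5e-03  2.0e-04 -1.0e+00]
travel [  60.8 -327.3    3.7] rot [-0.02  0.08  9.04]
[281.41554123 254.84075454] [282.38429345 154.15171963]
```

View pics/w1.png

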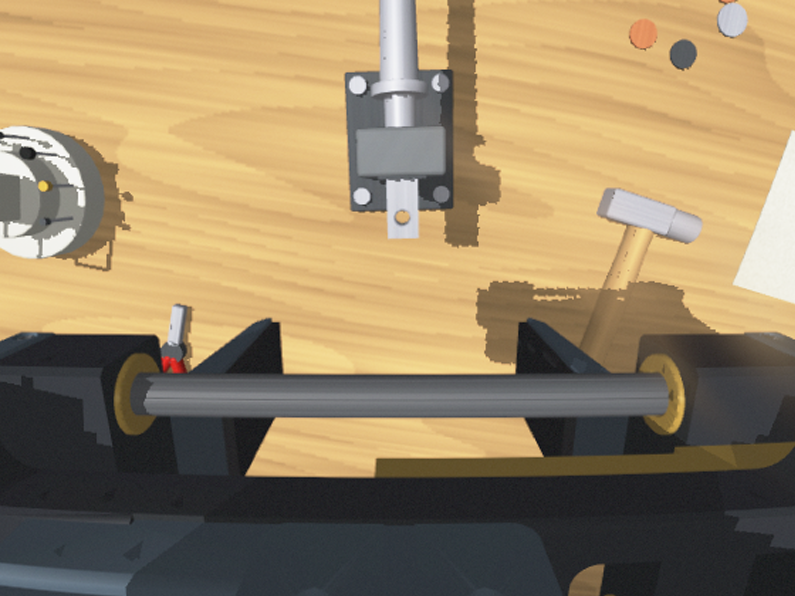

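The wrist view shows the tang head-on: hole at (402,217), free end at (403,238), and base bolts at (358,85), (440,82), (362,196) and (442,194).

```bash
python3 - <<'E'
from h import *
f=load('wrist')
P=lambda x,y,z:(at_z(f,x/1.42-.2,y/1.42-.2,z)*1000).round(1)
print('hole',P(402,217,.12),'end',P(403,238,.12),'root',P(402,180,.12))
b=[P(*q,.016) for q in((358,85),(440,82),(362,196),(442,194))]
an=lambda d:np.degrees(np.arctan2(d[1],d[0])).round(2)
print(b,an(b[0]-b[2]),an(b[1]-b[3]))
# mandrel axis
print(an(P(397,30,.11)-P(402,217,.12)))
e=[P(*q,.12) for q in((387,180),(388,238),(417,180),(419,238))]; print(e,an(e[0]-e[1]),an(e[2]-e[3]))
go([537,136,240],-.5)
E
```

```text
hole [ 574.4 -191.2  120. ] end [ 561.2 -194.   120. ] root [ 597.4 -187.6  120. ]
[array([ 668.4, -140.5,   16. ]), array([ 681.2, -206.5,   16. ]), array([ 579.8, -156.4,   16. ]), array([ 592.2, -223.8,   16. ])] 10.17 11.0
10.53
[array([ 595.9, -178.2,  120. ]), array([ 559.7, -184.4,  120. ]), array([ 598.9, -197. ,  120. ]), array([ 562.8, -204.3,  120. ])] 9.72 11.43
pos [ 528.3 -196.9  254.1] yaw 9.03 z [-7.e-04 -0.e+00 -1.e+00]
travel [  60.8 -327.4   14. ] rot [-0.    0.04  9.53]
```

Call:
jog_arm(
  steps=[
    {"travel":[30,-327,4],"delta_rot":[0,0,9.5]},
    {"travel":[30,-327,4],"delta_rot":[0,0,9.5]},
    {"travel":[30,-327,4],"delta_rot":[0,0,9.5]},
    {"travel":[30,-327,4],"delta_rot":[0,0,9.5]},
    {"travel":[30,-327,4],"delta_rot":[0,0,9.5]},
    {"travel":[30,-327,4],"delta_rot":[0,0,9.5]},
    {"travel":[30,-327,4],"delta_rot":[0,0,9.5]},
    {"travel":[30,-327,4],"delta_rot":[0,0,9.5]},
  ],
)

```text
time: 2.5
ee_pos: [0.5064, 0.1336, 0.2504]
eef_rot: [-3.14, 0.006, -0.001]
ft_force: [0.3, -0.5, -0.6]
gripper_width: 0.0909
grip_force: 0.0
```

```bash
python3 -c "
from h import *
go([537,136,240],-.5)
f=grab('wrist');save(f,'w2.png',s=1.42);print(proj(f,tool()[0]),proj(f,[.537,.136,.131]))"
```

```text
pos [506.4 133.6 250.4] yaw -0.2 z [ 5.0e-04  1.3e-03 -1.0e+00]
travel [30.6 -2.5 10.5] rot [-0.07 -0.03  0.3 ]
[284.82450127 253.8869611 ] [278.3283854 172.0274849]
```

View pics/w2.png

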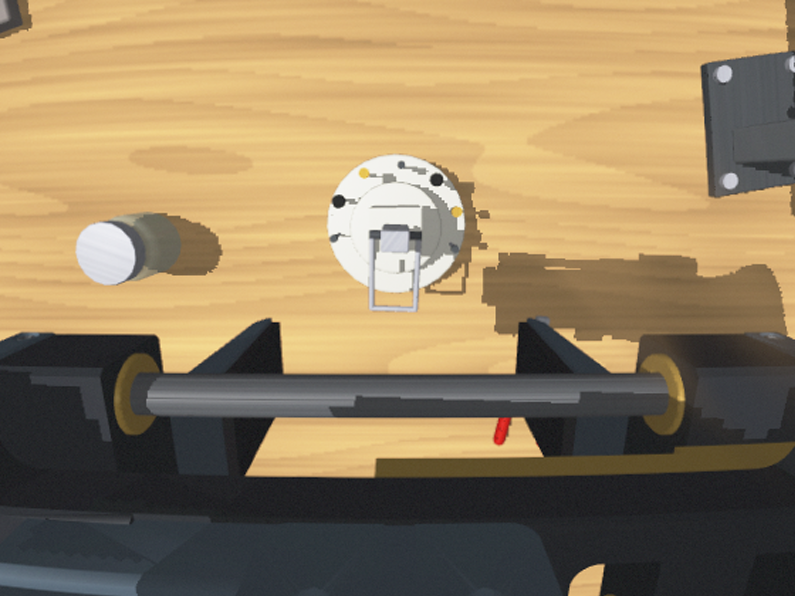

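The head's top is centred at (395,240), as expected from the estimate. The bail is level towards the robot and straight along tool -x. I'll go over it and down.

Call:
jog_arm(
  steps=[
    {"travel":[31.5,-2.5,20],"delta_rot":[0,0,0]},
    {"travel":[31.5,-2.5,60],"delta_rot":[0,0,0]},
    {"travel":[31.5,-2.5,100],"delta_rot":[0,0,0]},
    {"travel":[31.5,-2.5,130],"delta_rot":[0,0,0]},
    {"travel":[31.5,-2.5,142],"delta_rot":[0,0,0]},
    {"travel":[31.5,-2.5,142],"delta_rot":[0,0,0]},
    {"travel":[31.5,-2.5,142],"delta_rot":[0,0,0]},
  ],
)

```text
time: 3.25
ee_pos: [0.5403, 0.1327, 0.1095]
eef_rot: [-3.141, 0.013, -0.004]
ft_force: [-0.0, 0.3, 0.1]
gripper_width: 0.0914
grip_force: 0.0
```

Call:
jog_arm(
  steps=[
    {"travel":[0,0,0]},
    {"travel":[0,0,0]},
    {"travel":[0,0,0]},
    {"travel":[0,0,0]},
    {"travel":[0,0,0]},
    {"travel":[0,0,0]},
    {"travel":[0,0,0]},
    {"travel":[0,0,0]},
  ],
  jaw=-1,
)

```text
schema error: expected keys travel, delta_rot
```

Call:
jog_arm(
  steps=[
    {"travel":[-2.5,-3,1],"delta_rot":[0,0,0]},
    {"travel":[-2.5,-3,1],"delta_rot":[0,0,0]},
    {"travel":[-2.5,-3,1],"delta_rot":[0,0,0]},
  ],
)

```text
time: 3.55
ee_pos: [0.5372, 0.1366, 0.1079]
eef_rot: [-3.141, 0.011, -0.003]
ft_force: [0.3, -0.0, -0.3]
gripper_width: 0.091
grip_force: 0.0
```

Call:
jog_arm(
  steps=[
    {"travel":[0,0,0],"delta_rot":[0,0,0]},
    {"travel":[0,0,0],"delta_rot":[0,0,0]},
    {"travel":[0,0,0],"delta_rot":[0,0,0]},
    {"travel":[0,0,0],"delta_rot":[0,0,0]},
    {"travel":[0,0,0],"delta_rot":[0,0,0]},
    {"travel":[0,0,0],"delta_rot":[0,0,0]},
    {"travel":[0,0,0],"delta_rot":[0,0,0]},
    {"travel":[0,0,0],"delta_rot":[0,0,0]},
  ],
  jaw=-1,
)

```text
time: 4.35
ee_pos: [0.5368, 0.1363, 0.1069]
eef_rot: [3.141, -0.012, -0.0]
ft_force: [0.3, -0.3, 0.3]
gripper_width: 0.03
grip_force: 0.0
```

Call:
jog_arm(
  steps=[
    {"travel":[0,0,0],"delta_rot":[0,0,0]},
    {"travel":[0,0,0],"delta_rot":[0,0,0]},
    {"travel":[0,0,0],"delta_rot":[0,0,0]},
    {"travel":[0,0,0],"delta_rot":[0,0,0]},
    {"travel":[0,0,0],"delta_rot":[0,0,0]},
    {"travel":[0,0,0],"delta_rot":[0,0,0]},
  ],
)

```text
time: 4.95
ee_pos: [0.5368, 0.1363, 0.1069]
eef_rot: [3.141, -0.012, 0.0]
ft_force: [-0.6, 0.5, 0.0]
gripper_width: 0.018
grip_force: 30.0
```

Call:
jog_arm(
  steps=[
    {"travel":[0,0,-20],"delta_rot":[0,0,0]},
    {"travel":[0,0,-50],"delta_rot":[0,0,0]},
    {"travel":[0,0,-90],"delta_rot":[0,0,0]},
    {"travel":[0,0,-125],"delta_rot":[0,0,0]},
    {"travel":[0,0,-125],"delta_rot":[0,0,0]},
    {"travel":[0,0,-125],"delta_rot":[0,0,0]},
  ],
)

```text
time: 5.55
ee_pos: [0.5367, 0.1363, 0.2322]
eef_rot: [-3.141, 0.012, -0.001]
ft_force: [-0.5, -1.0, -0.3]
gripper_width: 0.0177
grip_force: 30.0
```

```bash
python3 -c "
from h import *
print(manip.observe()['gripper_width'],manip.observe()['ft_force'])
go([574,-191,215],10.5)
f=grab('wrist');save(f,'w3.png',(130,150,430,420),s=2);p=tool()[0];print(proj(f,p+[0,0,-.012]),proj(f,p+[0,0,.024]),proj(f,p+[0,0,-.046]))"
```

```text
0.017727581587223283 [-0.46574574 -1.00421204 -0.3122535 ]
pos [536.7 136.3 232.2] yaw -0.43 z [ 9.e-04  1.e-04 -1.e+00]
travel [ 39.7 327.   17.2] rot [ -0.    -0.05 -10.93]
[281.54501346 247.32809436] [281.76345047 272.97501278] [281.39967438 230.29134446]
```

View pics/w3.png

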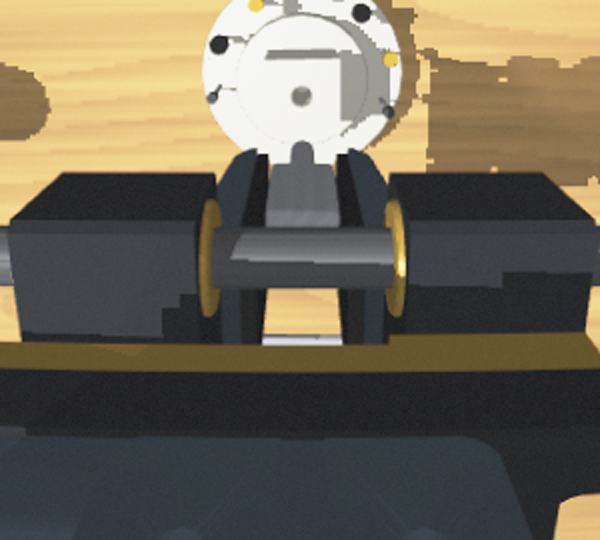

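The pin hangs straight in the fingers, tip edge at (302,142) in the crop. The empty stand hole is at (301,96), so I can get the pin's offset in the hand from it.

```bash
python3 - <<'E'
from h import *
f=load('wrist')
p=at_z(f,130+301/2-.25,150+96/2-.25,.095)*1000; print('standhole',p.round(1))
p=tool()[0]
for r in(2.75,4):print(r,proj(f,p+[r/1000,0,-.046 if r<3 else -.042]))
print(f['intrinsics'])
E
```

```text
standhole [540.6 137.   95. ]
2.75 [281.36815958 226.47555903]
4 [281.36793246 226.38897641]
[[328.96600625   0.         280.75143538]
 [  0.         328.96600625 210.19316296]
 [  0.           0.           1.        ]]
```

Call:
jog_arm(
  steps=[
    {"travel":[36.5,328,0],"delta_rot":[0,0,-10.9]},
    {"travel":[36.5,328,0],"delta_rot":[0,0,-10.9]},
    {"travel":[36.5,328,0],"delta_rot":[0,0,-10.9]},
    {"travel":[36.5,328,0],"delta_rot":[0,0,-10.9]},
    {"travel":[36.5,328,0],"delta_rot":[0,0,-10.9]},
    {"travel":[36.5,328,0],"delta_rot":[0,0,-10.9]},
    {"travel":[36.5,328,0],"delta_rot":[0,0,-10.9]},
    {"travel":[36.5,328,25],"delta_rot":[0,0,-10.9]},
  ],
)

```text
time: 6.4
ee_pos: [0.5721, -0.1971, 0.2071]
eef_rot: [3.126, 0.278, 0.005]
ft_force: [0.5, 0.8, -0.9]
gripper_width: 0.0178
grip_force: 30.0
```

Call:
jog_arm(
  steps=[
    {"travel":[0,0,20],"delta_rot":[0,0,0]},
    {"travel":[0,0,20],"delta_rot":[0,0,0]},
    {"travel":[0,0,20],"delta_rot":[0,0,0]},
    {"travel":[0,0,20],"delta_rot":[0,0,0]},
  ],
)

```text
time: 6.8
ee_pos: [0.5713, -0.1918, 0.1876]
eef_rot: [3.128, 0.287, 0.001]
ft_force: [0.0, -0.1, -0.8]
gripper_width: 0.0176
grip_force: 30.0
```

```bash
python3 -c "
from h import *
print(manip.observe()['gripper_width'],manip.observe()['ft_force'])
go([570.8,-192.2,178],10.5)
f=grab('wrist');save(f,'w4.png',(200,110,360,250),s=5);p=tool()[0];print(proj(f,p+[0,0,-.046]),proj(f,[.5744,-.1912,.12]))"
```

```text
0.017593342686829258 [ 0.04124296 -0.14128982 -0.75876224]
pos [ 571.3 -191.8  187.6] yaw 10.5 z [ 1.e-03 -4.e-04 -1.e+00]
travel [-0.6  0.3  9.6] rot [ 0.03 -0.05 -0.  ]
[281.12153838 229.86079283] [280.97104795 217.32896552]
```

View pics/w4.png

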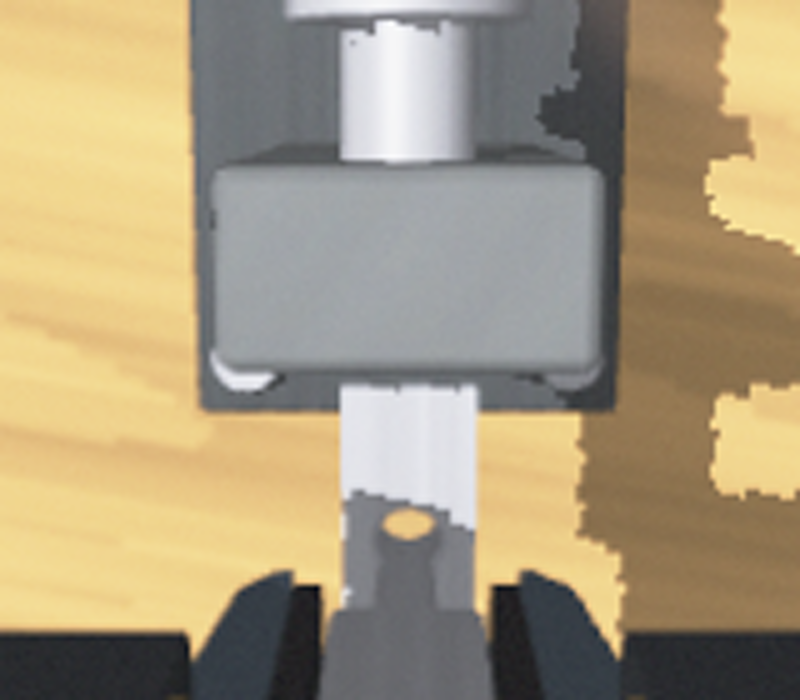

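The tang hole is centred near (408,536) and the pin tip's upper edge is near (406,555). They are laterally in line. Lowering now, watching the force.

Call:
jog_arm(
  steps=[
    {"travel":[-0.6,0.3,10],"delta_rot":[0,0,0]},
    {"travel":[-0.6,0.3,18],"delta_rot":[0,0,0]},
    {"travel":[-0.6,0.3,21],"delta_rot":[0,0,0]},
    {"travel":[-0.6,0.3,23],"delta_rot":[0,0,0]},
    {"travel":[-0.6,0.3,24],"delta_rot":[0,0,0]},
    {"travel":[-0.6,0.3,25],"delta_rot":[0,0,0]},
    {"travel":[-0.6,0.3,25],"delta_rot":[0,0,0]},
  ],
)

```text
time: 7.55
ee_pos: [0.5703, -0.1924, 0.162]
eef_rot: [3.128, 0.287, 0.0]
ft_force: [-0.2, -0.3, -1.0]
gripper_width: 0.0177
grip_force: 30.0
```

Call:
jog_arm(
  steps=[
    {"travel":[0,0,1],"delta_rot":[0,0,0]},
    {"travel":[0,0,2],"delta_rot":[0,0,0]},
    {"travel":[0,0,3],"delta_rot":[0,0,0]},
    {"travel":[0,0,3],"delta_rot":[0,0,0]},
  ],
)

```text
time: 7.95
ee_pos: [0.5702, -0.1923, 0.1588]
eef_rot: [-3.128, -0.287, 0.0]
ft_force: [-0.1, -0.8, -1.4]
gripper_width: 0.0177
grip_force: 30.0
```

Call:
jog_arm(
  steps=[
    {"travel":[0,0,2],"delta_rot":[0,0,0]},
    {"travel":[0,0,4],"delta_rot":[0,0,0]},
    {"travel":[0,0,6],"delta_rot":[0,0,0]},
    {"travel":[0,0,6],"delta_rot":[0,0,0]},
  ],
)

```text
time: 8.35
ee_pos: [0.57, -0.1922, 0.1525]
eef_rot: [-3.128, -0.287, 0.001]
ft_force: [-0.1, 0.3, -0.8]
gripper_width: 0.0179
grip_force: 30.0
```

Call:
jog_arm(
  steps=[
    {"travel":[0,0,3],"delta_rot":[0,0,0]},
    {"travel":[0,0,6],"delta_rot":[0,0,0]},
    {"travel":[0,0,9],"delta_rot":[0,0,0]},
    {"travel":[0,0,12],"delta_rot":[0,0,0]},
    {"travel":[0,0,15],"delta_rot":[0,0,0]},
    {"travel":[0,0,17],"delta_rot":[0,0,0]},
    {"travel":[0,0,18],"delta_rot":[0,0,0]},
    {"travel":[0,0,18],"delta_rot":[0,0,0]},
  ],
)

```text
time: 9.15
ee_pos: [0.5702, -0.1923, 0.1348]
eef_rot: [-3.128, -0.287, 0.0]
ft_force: [-0.0, -0.8, -0.8]
gripper_width: 0.0178
grip_force: 30.0
```

Call:
jog_arm(
  steps=[
    {"travel":[0,0,1],"delta_rot":[0,0,0]},
    {"travel":[0,0,2],"delta_rot":[0,0,0]},
    {"travel":[0,0,2.5],"delta_rot":[0,0,0]},
    {"travel":[0,0,2.5],"delta_rot":[0,0,0]},
  ],
)

```text
time: 9.55
ee_pos: [0.5702, -0.1923, 0.1324]
eef_rot: [3.128, 0.287, -0.0]
ft_force: [0.3, -0.3, -1.1]
gripper_width: 0.0178
grip_force: 30.0
```

Call:
jog_arm(
  steps=[
    {"travel":[0,0,0.5],"delta_rot":[0,0,0]},
    {"travel":[0,0,1],"delta_rot":[0,0,0]},
    {"travel":[0,0,1],"delta_rot":[0,0,0]},
  ],
)

```text
time: 9.85
ee_pos: [0.5704, -0.1924, 0.1319]
eef_rot: [3.128, 0.287, 0.001]
ft_force: [0.1, 0.6, 1.3]
gripper_width: 0.0177
grip_force: 30.0
```

Call:
jog_arm(
  steps=[
    {"travel":[0,0,0.4],"delta_rot":[0,0,0]},
    {"travel":[0,0,0.8],"delta_rot":[0,0,0]},
    {"travel":[0,0,0.8],"delta_rot":[0,0,0]},
  ],
)

```text
time: 10.15
ee_pos: [0.5704, -0.1924, 0.1318]
eef_rot: [3.128, 0.287, 0.001]
ft_force: [-2.4, 1.0, 6.7]
gripper_width: 0.0176
grip_force: 30.0
```

Head is seated: contact came at TCP z 131.8, which matches 120 + 11.9, and the force rose to 7 N. Releasing and lifting clear.

Call:
jog_arm(
  steps=[
    {"travel":[0,0,-0.8],"delta_rot":[0,0,0]},
    {"travel":[0,0,-0.8],"delta_rot":[0,0,0]},
    {"travel":[0,0,-0.8],"delta_rot":[0,0,0]},
    {"travel":[0,0,-0.8],"delta_rot":[0,0,0]},
    {"travel":[0,0,-0.8],"delta_rot":[0,0,0]},
    {"travel":[0,0,-0.8],"delta_rot":[0,0,0]},
  ],
  jaw=0.2,
)

```text
time: 10.75
ee_pos: [0.5702, -0.1924, 0.1313]
eef_rot: [3.128, 0.287, -0.0]
ft_force: [1.2, -0.5, -0.1]
gripper_width: 0.0546
grip_force: 0.0
```

Call:
jog_arm(
  steps=[
    {"travel":[0,0,-20],"delta_rot":[0,0,0]},
    {"travel":[0,0,-60],"delta_rot":[0,0,0]},
    {"travel":[-40,0,-100],"delta_rot":[0,0,0]},
    {"travel":[-80,0,-120],"delta_rot":[0,0,0]},
    {"travel":[-80,0,-120],"delta_rot":[0,0,0]},
    {"travel":[-80,0,-120],"delta_rot":[0,0,0]},
  ],
)

```text
time: 11.35
ee_pos: [0.4915, -0.2071, 0.2523]
eef_rot: [3.128, 0.285, 0.004]
ft_force: [0.0, -0.7, 0.7]
gripper_width: 0.055
grip_force: 0.0
```

```bash
python3 -c "
from h import *
s=manip.observe();print(s['gripper_width'],s['joint_positions'],s['time'])
f=grab('wrist');p=np.array([.5739,-.1917,.12]);a=np.array([.983,.182,0])
c=proj(f,p);print(c,proj(f,p-.056*a),proj(f,p+[0,0,.036]),tool()[0])
x,y=int(c[0]),int(c[1]);save(f,'w5.png',(x-80,max(0,y-70),x+80,max(0,y-70)+150),s=4);print(x-80,max(0,y-70))"
```

```text
0.055010737396392534 [-4.20513111e-01  2.29946737e-01  1.59325434e+00  3.00858237e-04
  1.31593209e+00  9.68526849e-01] 11.35
[280.37005624 110.81494903] [280.5250345  173.53114413] [280.4206048  108.11217005] [ 0.49181461 -0.20682755  0.25122943]
200 40
```

View pics/w5.png

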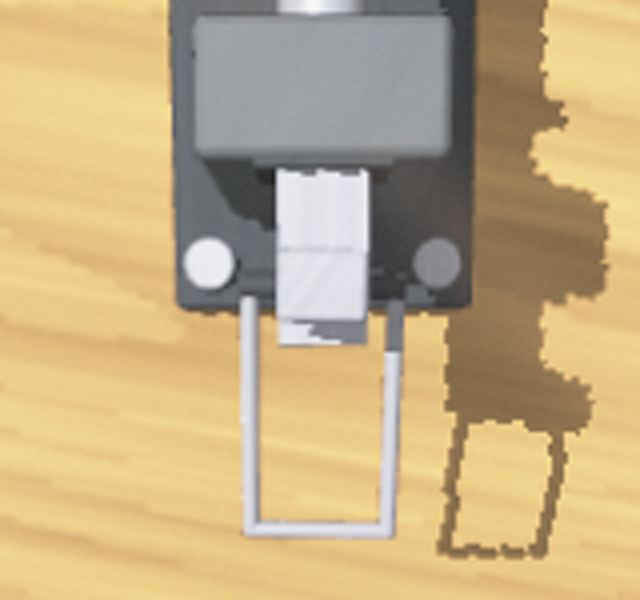

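The pin is seated with the bail straight, its arms either side of the tang and the bar at (320,528). I'll tilt the shut gripper 55° and put its end behind the bar.

Call:
jog_arm(
  steps=[
    {"travel":[0,0,0],"delta_rot":[0,8,0]},
    {"travel":[0,0,0],"delta_rot":[0,16,0]},
    {"travel":[0,0,0],"delta_rot":[0,24,0]},
    {"travel":[0,0,20],"delta_rot":[0,32,0]},
    {"travel":[0,0,40],"delta_rot":[0,40,0]},
    {"travel":[0,0,60],"delta_rot":[0,48,0]},
    {"travel":[0,0,70],"delta_rot":[0,55,0]},
    {"travel":[0,0,70],"delta_rot":[0,55,0]},
  ],
  jaw=-1,
)

```text
time: 12.2
ee_pos: [0.493, -0.1996, 0.1835]
eef_rot: [-2.744, -0.273, -1.262]
ft_force: [-1.1, 1.3, -0.2]
gripper_width: 0.0004
grip_force: 0.0
```

```bash
cat >> h.py <<'E'
PIN=np.array([.5739,-.1917,.12]); A=np.array([np.cos(np.radians(10.5)),np.sin(np.radians(10.5)),0]); Z=np.array([0,0,1.])
def bail():
    s=manip.observe(); p,r=tool(); m=r.as_matrix()
    d=(p-PIN)*1000; print('rel fwd/up/side',(d@A).round(1),d[2].round(1),(d@np.cross(Z,A)).round(1),'tilt',np.degrees(np.arctan2(m[:,2]@A,-m[2,2])).round(1),'x',m[:,0].round(3),'w',s['gripper_width'],'F',(s['ft_force']@A).round(1),s['ft_force'].round(1),'t',s['time'])
    return p,m
def path(ths,s,gap=0):
    "tool travel (mm) so the tip's end face touches the bar at each bail angle"
    p,m=bail()
    for th,si in zip(ths,s):
        B=PIN+.006*Z-.056*(np.cos(th)*A+np.sin(th)*Z)
        q=B-(.002+gap)*m[:,2]-si/1000*m[:,0]
        e=q-p; e-=np.cross(Z,A)*((q-PIN)@np.cross(Z,A))
        print(round(th,2),(m.T@e*1000).round(1),'rel',((q-PIN)@A*1000).round(1),((q-PIN)[2]*1000).round(1))
E
python3 -c "
from h import *
path([.1],[8],.01);print(manip.observe()['joint_positions'])"
```

```text
rel fwd/up/side -81.0 63.5 7.0 tilt 49.5 x [0.638 0.117 0.761] w 0.0003963179717177317 F -0.9 [-1.1  1.3 -0.2] t 12.2
0.1 [-39.6   8.7  47.9] rel -70.0 2.1
[-0.84457452  0.15414021  2.24328126  1.31847788  0.76266513 -0.50123108]
```

Call:
jog_arm(
  steps=[
    {"travel":[0,0,0],"delta_rot":[0,0,0]},
    {"travel":[0,0,0],"delta_rot":[0,0,0]},
    {"travel":[0,0,0],"delta_rot":[0,0,0]},
  ],
)

```text
time: 12.5
ee_pos: [0.494, -0.2, 0.1862]
eef_rot: [-2.746, -0.277, -1.262]
ft_force: [0.3, -0.3, -1.2]
gripper_width: 0.0005
grip_force: 0.0
```

```bash
python3 -c "
from h import *
path([.1],[8],.01);print(manip.observe()['joint_positions'])"
```

```text
rel fwd/up/side -80.1 66.2 6.4 tilt 49.5 x [0.639 0.121 0.76 ] w 0.0005293567467331667 F 0.2 [ 0.3 -0.3 -1.2] t 12.5
0.1 [-42.2   8.   49.1] rel -70.0 2.1
[-0.84240576  0.15023815  2.23711753  1.3084825   0.76267525 -0.48894114]
```

Call:
jog_arm(
  steps=[
    {"travel":[-25,8,10],"delta_rot":[0,0,0]},
    {"travel":[-42,8,25],"delta_rot":[0,0,0]},
    {"travel":[-42,8,45],"delta_rot":[0,0,0]},
    {"travel":[-42,8,49],"delta_rot":[0,0,0]},
    {"travel":[-42,8,49],"delta_rot":[0,0,0]},
    {"travel":[-42,8,49],"delta_rot":[0,0,0]},
  ],
)

```text
time: 13.1
ee_pos: [0.5046, -0.2041, 0.1228]
eef_rot: [-2.746, -0.278, -1.264]
ft_force: [-0.7, 0.5, -0.2]
gripper_width: 0.0
grip_force: 0.0
```

```bash
python3 -c "
from h import *
t=[.1,.25,.4,.55,.7,.85,1.0,1.1,1.2,1.3,1.4]
path(t,np.linspace(8,13,11))
f=grab('wrist');save(f,'w6.png',s=1.4)"
```

```text
rel fwd/up/side -70.4 2.8 0.4 tilt 49.5 x [0.637 0.121 0.761] w 3.59057230237197e-05 F -0.6 [-0.7  0.5 -0.2] t 13.1
0.1 [-0.3  0.8 10.7] rel -62.4 -4.4
0.25 [-6.1  1.  17.1] rel -61.3 -13.0
0.4 [-10.9   1.2  24.3] rel -58.9 -21.4
0.55 [-14.6   1.5  32.1] rel -55.4 -29.2
0.7 [-17.1   1.7  40.2] rel -50.8 -36.4
0.85 [-18.3   2.   48.6] rel -45.3 -42.8
1.0 [-18.3   2.3  57. ] rel -38.9 -48.2
1.1 [-17.8   2.5  62.5] rel -34.4 -51.4
1.2 [-16.7   2.7  67.8] rel -29.6 -54.0
1.3 [-15.1   2.9  73. ] rel -24.6 -56.2
1.4 [-13.   3.  78.] rel -19.5 -57.8
```

View pics/w6.png

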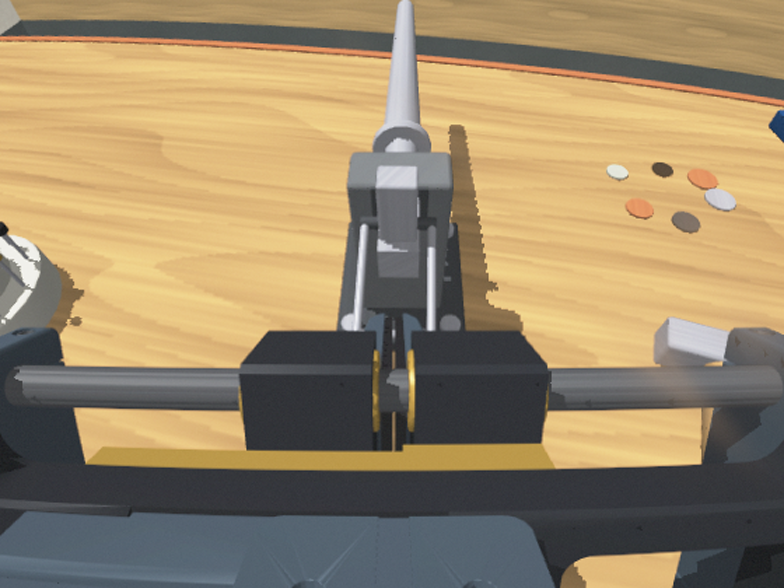

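The shut fingertips at (397,320) sit between the bail's arms, with the bar hidden in front of the tip face. Pushing now along the arc.

Call:
jog_arm(
  steps=[
    {"travel":[0,0.8,5],"delta_rot":[0,0,0]},
    {"travel":[0,0.8,11],"delta_rot":[0,0,0]},
    {"travel":[-3,0.8,14],"delta_rot":[0,0,0]},
    {"travel":[-6,1,17],"delta_rot":[0,0,0]},
    {"travel":[-8.5,1,21],"delta_rot":[0,0,0]},
    {"travel":[-11,1.2,24],"delta_rot":[0,0,0]},
    {"travel":[-13,1.3,28],"delta_rot":[0,0,0]},
    {"travel":[-14.5,1.5,32],"delta_rot":[0,0,0]},
  ],
)

```text
time: 13.95
ee_pos: [0.5189, -0.2017, 0.0894]
eef_rot: [-2.746, -0.275, -1.262]
ft_force: [-1.0, -0.6, 2.8]
gripper_width: 0.0007
grip_force: 0.6
```

```bash
python3 -c "
from h import *
bail()
f=grab('scene');c=proj(f,PIN);x,y=map(int,c);print(x,y);save(f,'s2.png',(x-50,y-35,x+50,y+40),s=8)
f=grab('wrist');save(f,'w7.png',(200,60,360,230),s=3)
"
```

```text
rel fwd/up/side -55.9 -30.6 0.2 tilt 49.5 x [0.639 0.119 0.76 ] w 0.000711916488531533 F -1.1 [-1.  -0.6  2.8] t 13.95
214 202
```

View pics/w7.png

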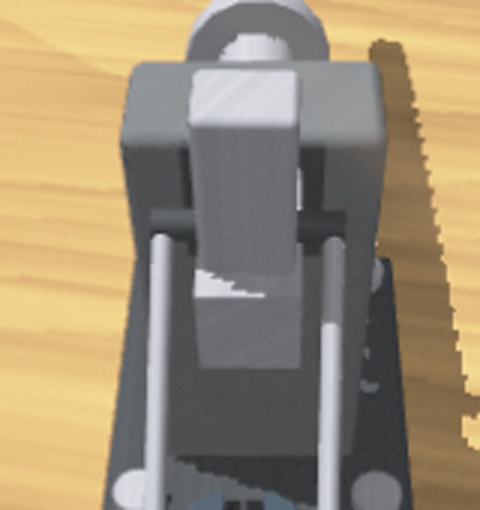

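The arms run steeply down past the tang and the reaction is about 3 N, so the bail is swinging. That was my last picture, so I'll go by force and depth from here.

Call:
jog_arm(
  steps=[
    {"travel":[-1.5,0,4],"delta_rot":[0,0,0]},
    {"travel":[-2.5,0,8],"delta_rot":[0,0,0]},
    {"travel":[-3,0,12],"delta_rot":[0,0,0]},
    {"travel":[-3.7,0,16],"delta_rot":[0,0,0]},
    {"travel":[-3.7,0,20],"delta_rot":[0,0,0]},
    {"travel":[-3.7,0,25],"delta_rot":[0,0,0]},
    {"travel":[-3.5,0,28],"delta_rot":[0,0,0]},
    {"travel":[-3,0,30],"delta_rot":[0,0,0]},
  ],
)

```text
time: 14.85
ee_pos: [0.5394, -0.1969, 0.0678]
eef_rot: [-2.746, -0.275, -1.262]
ft_force: [0.1, -1.3, 2.3]
gripper_width: 0.0004
grip_force: 0.9
```

```bash
python3 -c "
from h import *
path([1.1,1.2,1.3,1.35,1.4],[12,12,12,12,12])"
```

```text
rel fwd/up/side -34.9 -52.2 1.2 tilt 49.5 x [0.639 0.119 0.76 ] w 0.0003906100554804672 F -0.2 [ 0.1 -1.3  2.3] t 14.85
1.1 [ 0.5  1.2 -0.2] rel -34.7 -51.7
1.2 [2.  1.4 5.2] rel -29.6 -54.0
1.3 [ 4.1  1.6 10.3] rel -24.3 -55.8
1.35 [ 5.4  1.7 12.9] rel -21.6 -56.5
1.4 [ 6.8  1.8 15.3] rel -18.8 -57.0
```

Call:
jog_arm(
  steps=[
    {"travel":[1,0.5,2.5],"delta_rot":[0,0,0]},
    {"travel":[2,1,5],"delta_rot":[0,0,0]},
    {"travel":[3,1,7.5],"delta_rot":[0,0,0]},
    {"travel":[4,1,10],"delta_rot":[0,0,0]},
    {"travel":[4,1,10],"delta_rot":[0,0,0]},
  ],
)

```text
time: 15.35
ee_pos: [0.5493, -0.1955, 0.0643]
eef_rot: [-2.746, -0.276, -1.261]
ft_force: [-0.7, 0.2, 0.0]
gripper_width: 0.0005
grip_force: 0.4
```

```bash
python3 -c "
from h import *
path([1.35,1.4,1.45],[12,12,12])
f=grab('wrist')
# arms: depth at points along predicted arms, compare to model angles
for y in (-16,16):
  for d in (20,28,36):
    S=np.cross(Z,A)*y/1000
    o=[]
    for th in (1.1,1.2,1.3,1.4):
      q=PIN+.006*Z+S-d/1000*(np.cos(th)*A+np.sin(th)*Z); u=proj(f,q); zc=(f['camera_from_world']@np.r_[q,1])[2]
      U,V=int(round(u[0])),int(round(u[1])); o.append((U,V,round(zc*1000),round(float(f['depth'][V,U-3:U+4].min())*1000)) if 0<=V<420 else None)
    print(y,d,o)
"
```

```text
rel fwd/up/side -24.9 -55.7 0.7 tilt 49.4 x [0.639 0.119 0.76 ] w 0.000479987250376295 F -0.7 [-0.7  0.2  0. ] t 15.35
1.35 [1.6 0.8 2.9] rel -21.6 -56.5
1.4 [2.9 0.9 5.4] rel -18.8 -57.0
1.45 [4.4 1.  7.7] rel -16.1 -57.4
-16 20 [(315, 180, 155, 155), (315, 178, 156, 155), (315, 176, 158, 154), (315, 174, 159, 152)]
-16 28 [(315, 195, 158, 161), (314, 193, 161, 160), (314, 190, 163, 159), (314, 186, 165, 158)]
-16 36 [(314, 210, 162, 0), (314, 207, 165, 166), (313, 203, 168, 164), (313, 198, 171, 162)]
16 20 [(248, 180, 156, 157), (248, 178, 157, 156), (249, 176, 159, 157), (249, 173, 160, 155)]
16 28 [(249, 195, 159, 163), (249, 192, 162, 162), (250, 189, 164, 161), (250, 186, 166, 159)]
16 36 [(249, 210, 163, 169), (250, 206, 166, 167), (251, 202, 169, 166), (252, 198, 172, 164)]
```

The depth along the arms puts the bail at about 1.27 rad, so it is following. On to the stop.

Call:
jog_arm(
  steps=[
    {"travel":[0.8,0.5,1.5],"delta_rot":[0,0,0]},
    {"travel":[1.6,0.8,3],"delta_rot":[0,0,0]},
    {"travel":[2.3,0.8,4.3],"delta_rot":[0,0,0]},
    {"travel":[2.9,0.8,5.4],"delta_rot":[0,0,0]},
    {"travel":[2.9,0.8,5.4],"delta_rot":[0,0,0]},
  ],
)

```text
time: 15.9
ee_pos: [0.5554, -0.1951, 0.0632]
eef_rot: [-2.746, -0.276, -1.262]
ft_force: [-1.7, -0.8, 0.4]
gripper_width: 0.0003
grip_force: 0.4
```

```bash
cat > ang.py <<'E'
from h import *
bail()
f=grab('wrist'); ts=np.arange(1.0,1.6,.01)
for y in (-16,16):
  for d in (20,28,36,42):
    S=np.cross(Z,A)*y/1000; e=[]
    for th in ts:
      q=PIN+.006*Z+S-d/1000*(np.cos(th)*A+np.sin(th)*Z); u=proj(f,q); zc=(f['camera_from_world']@np.r_[q,1])[2]
      U,V=int(round(u[0])),int(round(u[1])); w=f['depth'][V,U-3:U+4]; w=w[w>0]; e.append(abs(zc-.002-(w.min() if len(w) else 9)))
    i=np.argmin(e); print(y,d,round(ts[i],2),round(e[i]*1000,1))
E
python3 ang.py
```

```text
rel fwd/up/side -18.8 -56.8 0.0 tilt 49.5 x [0.639 0.119 0.76 ] w 0.0003095326582931055 F -1.8 [-1.7 -0.8  0.4] t 15.9
-16 20 1.32 0.0
-16 28 1.35 0.0
-16 36 1.35 0.0
-16 42 1.36 0.4
16 20 1.32 0.1
16 28 1.35 0.1
16 36 1.36 0.1
16 42 1.38 0.0
```

Call:
jog_arm(
  steps=[
    {"travel":[0.4,0,0.5],"delta_rot":[0,0,0]},
    {"travel":[0.9,0,1.1],"delta_rot":[0,0,0]},
    {"travel":[0.9,0,1.1],"delta_rot":[0,0,0]},
  ],
)

```text
time: 16.25
ee_pos: [0.5568, -0.1949, 0.0633]
eef_rot: [-2.746, -0.275, -1.262]
ft_force: [-1.1, 0.7, 0.8]
gripper_width: 0.0001
grip_force: 0.5
```

Call:
jog_arm(
  steps=[
    {"travel":[0.3,0,0.4],"delta_rot":[0,0,0]},
    {"travel":[0.6,0,0.8],"delta_rot":[0,0,0]},
    {"travel":[0.6,0,0.8],"delta_rot":[0,0,0]},
  ],
)

```text
time: 16.55
ee_pos: [0.5577, -0.1947, 0.0632]
eef_rot: [-2.746, -0.275, -1.262]
ft_force: [-1.5, -1.3, -0.2]
gripper_width: 0.0004
grip_force: 0.5
```

```bash
python3 ang.py
```

```text
rel fwd/up/side -16.5 -56.8 0.0 tilt 49.5 x [0.639 0.119 0.76 ] w 0.0003689332880175097 F -1.7 [-1.5 -1.3 -0.2] t 16.55
-16 20 1.36 0.1
-16 28 1.37 0.1
-16 36 1.4 0.6
-16 42 1.41 0.5
16 20 1.38 0.3
16 28 1.39 0.1
16 36 1.41 0.0
16 42 1.41 0.0
```

Call:
jog_arm(
  steps=[
    {"travel":[0.3,0,0.4],"delta_rot":[0,0,0]},
    {"travel":[0.6,0,0.8],"delta_rot":[0,0,0]},
    {"travel":[0.6,0,0.8],"delta_rot":[0,0,0]},
  ],
)

```text
time: 16.9
ee_pos: [0.5585, -0.1945, 0.063]
eef_rot: [-2.746, -0.275, -1.262]
ft_force: [-2.1, -0.3, 0.5]
gripper_width: 0.0004
grip_force: 1.0
```

Call:
jog_arm(
  steps=[
    {"travel":[0.3,0,0.4],"delta_rot":[0,0,0]},
    {"travel":[0.3,0,0.4],"delta_rot":[0,0,0]},
    {"travel":[0.3,0,0.4],"delta_rot":[0,0,0]},
  ],
)

```text
time: 17.2
ee_pos: [0.5589, -0.1944, 0.063]
eef_rot: [-2.746, -0.275, -1.261]
ft_force: [-3.4, -0.3, 0.4]
gripper_width: 0.0009
grip_force: 1.6
```

Call:
jog_arm(
  steps=[
    {"travel":[0.2,0,0.2],"delta_rot":[0,0,0]},
    {"travel":[0.3,0,0.4],"delta_rot":[0,0,0]},
    {"travel":[0.3,0,0.4],"delta_rot":[0,0,0]},
  ],
)

```text
time: 17.5
ee_pos: [0.5593, -0.1943, 0.0628]
eef_rot: [-2.746, -0.275, -1.261]
ft_force: [-5.4, -0.9, 1.0]
gripper_width: 0.0003
grip_force: 2.5
```

```bash
python3 ang.py
```

```text
rel fwd/up/side -14.8 -57.2 0.1 tilt 49.4 x [0.639 0.119 0.76 ] w 0.0003350641247500662 F -5.4 [-5.4 -0.9  1. ] t 17.5
-16 20 1.37 0.2
-16 28 1.41 0.1
-16 36 1.41 0.1
-16 42 1.44 0.0
16 20 1.4 0.6
16 28 1.42 0.2
16 36 1.44 0.1
16 42 1.45 0.1
```

The force climbs steadily to 5.4 N, against 1.5 N to swing, and the angle no longer grows much: the bail is at its stop. Backing off.

Call:
jog_arm(
  steps=[
    {"travel":[-1,0,-5],"delta_rot":[0,0,0]},
    {"travel":[-5,0,-25],"delta_rot":[0,0,0]},
    {"travel":[0,0,-60],"delta_rot":[0,0,0]},
    {"travel":[0,0,-90],"delta_rot":[0,0,0]},
    {"travel":[0,0,-90],"delta_rot":[0,0,0]},
    {"travel":[0,0,-90],"delta_rot":[0,0,0]},
  ],
)

```text
time: 18.15
ee_pos: [0.4933, -0.2103, 0.1222]
eef_rot: [-2.746, -0.275, -1.265]
ft_force: [0.5, -0.5, -0.6]
gripper_width: 0.0005
grip_force: 0.0
```

```bash
python3 - <<'E'
exec(open('ang.py').read())
# head top height
for d in (-3,0,3):
    q=PIN+.036*Z+A*d/1000; u=proj(f,q); print('head top',(at_d(f,*u)*1000).round(1),(q*1000).round(1))
t=grab('top'); u=proj(t,PIN+.036*Z); print('top cam head',(at_d(t,*u)*1000).round(1))
for n,p in dict(bar=PIN+.006*Z-.056*(np.cos(1.4)*A+np.sin(1.4)*Z)).items():
    u=proj(f,p); print(n,u,(at_d(f,*u)*1000).round(1),(p*1000).round(1))
E
```

```text
rel fwd/up/side -82.6 2.2 -3.6 tilt 49.6 x [0.637 0.12  0.761] w 0.00047569653791013707 F 0.4 [ 0.5 -0.5 -0.6] t 18.15
-16 20 1.3 0.0
-16 28 1.33 0.2
-16 36 1.35 0.4
-16 42 1.36 0.1
16 20 1.35 0.0
16 28 1.35 0.7
16 36 1.38 0.1
16 42 1.38 0.4
head top [ 572.1 -192.   155.1] [ 571.  -192.2  156. ]
head top [ 573.5 -191.8  156.3] [ 573.9 -191.7  156. ]
head top [ 576.7 -191.2  156.1] [ 576.8 -191.2  156. ]
top cam head [ 573.9 -191.7  156. ]
bar [280.00523148 203.82095842] [ 563.7 -193.6   71.9] [ 564.5 -193.4   70.8]
```

```bash
python3 -c "
from rig import manip
print(manip.close_job())"
```

```text
the job is handed in; nothing more can be done
None
```

The linchpin is fully home in the tang, its bail is swung down to the stop, the gripper is clear, and the job was handed in at about 18 s; the hand-in returned no verdict.

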